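# Click the tester's range wheel to green and start it

## Robot

A 7-joint arm with a two-finger parallel gripper is mounted at the origin on the work surface. World frame = base frame: x ahead of the robot, y to its left, z up, the work surface at z = 0. Lengths are in m, angles in rad, forces in N, time in s.
With the tool pointing down it reaches from about 0.425 to 0.875 m from the base axis. Payload 4.7 kg.
Tool frame: the origin (TCP) lies midway between the tips of the shut fingers; the grasp point (between the pads) lies 19 mm behind it; z points along the fingers, y is the line along which they close (so a half turn about z gives the same grasp; the last joint's range is limited). The gripper opens to 87 mm and grips with 3 to 60 N. Pads are 19 mm wide; open, the fingers measure 117 mm over their backs; the gripper's body (75 mm by 190 mm) begins 51 mm behind the grasp point.
Start: joints at [1.331, 0.321, -0.07, 1.45, 0.023, 1.371, -0.057], TCP at [0.163, -0.629, 0.196] pointing down, gripper open.
Joint ranges: [-2.86, 2.86], [-0.3, 2.09], [-1.38, 1.24], [0.06, 2.45], [-1.56, 4.7], [0.09, 2.05], [-2.69, 2.69]. Speed limits (rad/s): [2.57, 2.57, 3.14, 3.14, 3.14, 3.14, 3.14].

## Interface

Orientations are given as a rotation vector (axis times angle).
In Python, from bench import ctrl gives the robot as it stands.
- The arm moves only by the shell command python3 inch.py [FORCE], which reads ROWS from standard input. ROWS is a JSON object whose key "rows" holds a list of rows, 1 to 20 of them, each of 5 numbers: dx, dy, dz in m, then a turn about the tool's z in rad, then the opening from 0.0 (shut) to 1.0 (fully open); each row is the pose to reach, as a shift and turn from the pose commanded when the command began, along the tool's axes at that moment; what a row does not reach only later rows make up. A row lasts 1/10 s, in which the tool goes at most 0.05 m and 0.15 rad, less where a joint would pass 70% of its speed; a pose out of reach is approached as far as the arm can. The fingers move at their own pace and stop on an object; FORCE is the grip in N (left out, the last holds). Time passes only in rows, so rows that do not move let the fingers close. It prints the time, the measured TCP pose, the force, the opening and the grip force at its end. Input that does not fit is refused with a message, and nothing moves.
- ctrl.get_state(): the state, without advancing time (a new reading comes with each control period).
- ctrl.get_image(name): name is "side" or "top"; returns the picture (384x512x3 uint8, red, green, blue); there is no depth.
- ctrl.camera_model(name): a dict with "vertical_fov" (degrees; the focal length in pixels is half the picture's height over the tangent of half this angle, whatever the lens; pixels are square), "cx", "cy" (the principal point, pixels), "k1" (the pictures are not rectified: a ray, as slopes to the right and down, at radius r is drawn at 1 + k1 r^2 times it, then the intrinsics apply), "rvec" (rotation vector, rad) and "tvec" (3), from world to camera coordinates, as OpenCV has them. Camera axes: x right, y down, z forward; pixel columns grow to the right and rows downward; lengths in m; the calibration is good to about 2 mm. A picture is of the moment at which its call begins. camera_model takes no time and is no camera call.
- ctrl.close_job(): hands the job in; it is judged then, once.
The state is a dict: "time": time; "joint_positions": joint angles; "qd": joint speeds; "joint_torque": joint torques, N m; "position": TCP position; "tool_rot": TCP orientation; "ft_force": force on the tool from outside, world axes, zero at the start; "torque": the same for the moment, N m; "grip_width": opening from 0.0 (shut) to 1.0 (fully open); "grip_force": force on a finger pad.
Only numpy, scipy, OpenCV 4.12 (cv2) and the standard library are available. Lean on these libraries where they do the work, as an engineer would, in place of code of your own. Each camera call takes 0.05 s, during which the arm holds its last target. There are 200 camera calls.

## Task

With a fingertip, roll the knurled range wheel on top of the cream test console, by friction, until its green stripe clicks in on top between the two red pointers; then press the green start key fully down and let it come up. Only touch: do not squeeze or press the wheel hard, press no blue key, do not lift or shift the console, and leave everything around it standing where it is.

Things in the scene. Friction and masses are not known exactly. Their poses are not given: they have to be found in the camera images.
- console: Loose cream box on rubber feet, 180 (x) by 260 (y) by 75 mm high, about 0.85 kg. Origin: centre of its underside; z up, x away from the robot (display side), y to its left. On its flat top, in its frame: wheel at (-10, 72), green start key (-42, -92), blue keys (-42, -22) and (34, -92), grey display (50, -12) mm. Pressing on the wheel or keys does not tip it.
- wheel_crown (a point): Fixed point of the console (same axes) at the highest point of the range wheel, 91 mm above the table, 16 mm above the console's flat top. Red pointers lie on the top either side of the wheel, in line with this point.
- wheel_axle (a point): Centre of the range wheel, fixed in the console, 40 mm below the crown. The wheel is a black knurled disc, radius 40 mm, width 30 mm, standing on edge in a slot: its axle lies along the console's y and only its upper part shows (32 mm either way along x where it meets the console's top).
- wheel (a joint): Wheel turn, rad; grows as the top of the rim rolls to console +x, away from the robot. Detents every 0.3927 (15.7 mm at the rim), stops at +-0.94; a spring pulls it to the nearest detent, the crest is midway, passing it takes 1.5 N along the rim (a press of 6 to 10 N grips it). Stripe on top: red -0.785, yellow -0.393, GREEN 0, blue +0.393, white +0.785. Starts clicked in at red or yellow.
- start_key (a joint): Green start key: 0 up, 0.006 m fully down; a spring returns it; fully down takes 5 N.
- start_key_top (a point): Centre of the top of the green start key, a round button of 26 mm diameter, 14 mm above the console's top, in a grey collar of 42 mm diameter and 4 mm height; it is pressed straight down.
- blue_key_a (a joint): Blue key nearer the wheel, 70 mm from the start key along console +y; not to be pressed (0 up, 0.006 m down).
- blue_key_b (a joint): Blue key 76 mm behind the start key along console +x; not to be pressed (0 up, 0.006 m down).
- vial: Loose glass vial with yellow cap, 22 mm diameter, 45 mm tall, standing on the console's top behind the wheel; leave it. Origin: centre of its underside.
- wood_ball: Loose turned wooden ball on a foot, 72 mm diameter, 93 mm tall, beside the console on its right; leave it. Origin: centre of its underside.
- brass_electrode: Loose upright brass cylinder, 34 mm diameter, 90 mm tall, beside the console on its left; leave it. Origin: centre of its underside.
- black_tray: Loose black tray of coloured ampoules, 270 by 200 by 24 mm, on the right; leave it. Origin: centre of its underside.
- white_tray: Loose white tray of glass ampoules, 280 by 210 by 32 mm, on the left; leave it. Origin: centre of its underside.
- metal_cup: Loose steel cup, 68 mm diameter, 70 mm tall, near the robot on its left or right; leave it. Origin: centre of its underside.
- amber_jar: Loose amber jar with black cap, 56 mm diameter, 85 mm tall, near the robot on its left or right; leave it. Origin: centre of its underside.

How it is judged:
On the way, in this order (a step that is already met when the one before it is completed fails the run):
1. the wheel is clicked in with the green stripe on top (value of joint wheel between -0.1 and 0.1 rad and contact force between the fingers and wheel below 0.2 N), for 0.2 s.
2. the start key is pressed fully down, the wheel still at green (value of joint start_key above 0.005 m and value of joint wheel between -0.1 and 0.1 rad), for 0.04 s.
At the end, for the whole second after the job is handed in: The wheel rests in the green detent (joint within 0.1 rad of 0), the start key was pressed at least 5 mm after that and is up again (under 1.5 mm), the console is within 25 mm of where it stood, level and at rest, and every bystander stands within 30 mm of its place (value of joint wheel between -0.1 and 0.1 rad and value of joint start_key below 0.0015 m and distance of console from where it was at the start of the episode below 0.025 m and angle between console's own z axis and vertical below 0.05 rad and linear speed of console below 0.02 m/s and distance of each of vial, wood_ball, brass_electrode, black_tray, white_tray, metal_cup, amber_jar from where it was at the start of the episode below 0.03 m and angle between each of vial, wood_ball, brass_electrode, metal_cup, amber_jar's own z axis and vertical below 0.2 rad); the robot touches nothing.
It fails at once if the console is lifted (12 mm), tipped or shifted by more than 25 mm (distance of console from where it was at the start of the episode above 0.025 m or height (world z) of console above 0.012 m or angle between console's own z axis and vertical above 0.12 rad).
It fails at once if a blue key is pressed (value of joint any of blue_key_a, blue_key_b above 0.003 m).
It fails at once if the start key is pressed while the wheel is not at green (value of joint start_key above 0.004 m and (value of joint wheel below -0.15 rad or value of joint wheel above 0.15 rad)).
It fails at once if the wheel is squeezed or pressed with more than 40 N (contact force between the fingers and wheel above 40 N).
It fails at once if a bystander is moved more than 30 mm, lifted or knocked over (distance of any of vial, wood_ball, brass_electrode, black_tray, white_tray, metal_cup, amber_jar from where it was at the start of the episode above 0.03 m or angle between any of vial, wood_ball, brass_electrode, metal_cup, amber_jar's own z axis and vertical above 0.5 rad).
It also fails if it takes over 43 s, if anything falls off the work surface, if the arm or the gripper's body presses on something with over 40 N, if the wrist force passes 120 N, or if a joint passes its speed limit or range.

## Working session

There is one attempt and no reset: what is moved stays moved. The work goes in short steps, Python scripts to look and compute and a shell command to move; the robot and the scene stay as the last step left them, time stands still between calls to the robot, and variables do not carry over. Pictures are saved under pics/ and viewed, at most 10 in all, crops included, and the job is handed in when it is done.

```bash
ls; mkdir -p pics
python3 - <<'E'
from bench import ctrl
import cv2
s=ctrl.get_state(); print({k:s[k] for k in('time','position','tool_rot','ft_force','grip_width')})
for n in('side','top'):
    print(n,ctrl.camera_model(n)); cv2.imwrite(f'pics/{n}0.png',ctrl.get_image(n)[:,:,::-1])
E
```

```text
bench.py
inch.py
pics
{'time': 0.0, 'position': array([ 0.16302102, -0.62861224,  0.19516009]), 'tool_rot': array([-3.11446840e+00, -3.97506528e-01,  5.51214108e-04]), 'ft_force': array([-0.01639462, -0.87264574,  0.23396521]), 'grip_width': 0.9990989633911086}
side {'vertical_fov': 53.74994339693695, 'cx': 252.99470813871423, 'cy': 194.02462736089305, 'k1': 0.03911227427388022, 'rvec': array([ 0.82909772, -2.36388584,  1.33558175]), 'tvec': array([0.38043509, 0.25242788, 1.17855325])}
top {'vertical_fov': 53.760068815922004, 'cx': 258.68578221215535, 'cy': 194.77940815883176, 'k1': 0.04436443795776086, 'rvec': array([ 2.14256314, -2.12434744,  0.22542466]), 'tvec': array([-0.0200229 ,  0.49125753,  1.29064142])}
```

View pics/side0.png

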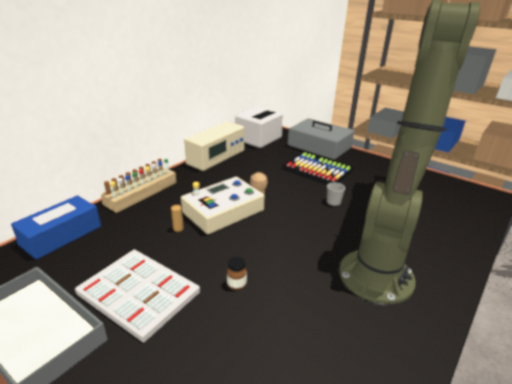

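View pics/top0.png

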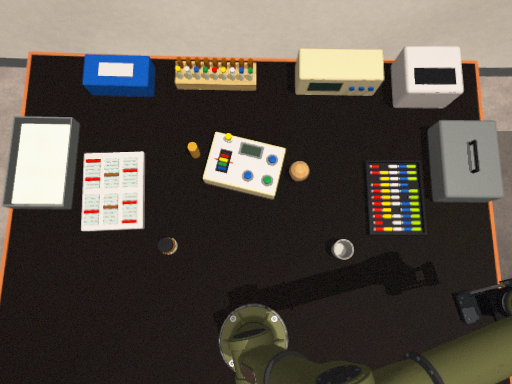

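The side view shows the console at about (223,205) and the electrode at (177,218). In the top view the console is at about (245,165), the wheel at (224,160), the green key at (267,181), the blue keys at (248,175) and (272,160), and the vial cap at (228,137). Next I'll measure these.

```bash
cat > h.py <<'E'
import numpy as np, cv2
from bench import ctrl
def cam(n):
    m=ctrl.camera_model(n); f=192/np.tan(np.radians(m['vertical_fov']/2)); R=cv2.Rodrigues(m['rvec'])[0]
    return m,f,R,-R.T@m['tvec']
def ray(n,uv):
    m,f,R,C=cam(n); d=(np.array(uv,float)-[m['cx'],m['cy']])/f; s=d.copy()
    for _ in range(20): s=d/(1+m['k1']*(s@s))
    return C,R.T@np.array([s[0],s[1],1])
def onz(n,uv,z):
    C,d=ray(n,uv); return C+d*(z-C[2])/d[2]
def proj(n,P):
    m,f,R,C=cam(n); p=R@np.array(P)+m['tvec']; s=p[:2]/p[2]; return f*s*(1+m['k1']*(s@s))+[m['cx'],m['cy']]
def tri(a,b):
    (C,d),(E,e)=ray('top',a),ray('side',b)
    A=np.c_[d,-e]; t=np.linalg.lstsq(A,E-C,rcond=None)[0]; p,q=C+d*t[0],E+e*t[1]
    return (p+q)/2,np.linalg.norm(p-q)
E
python3 - <<'E'
from h import *
t,s=(cv2.imread(f'pics/{n}0.png') for n in('top','side'))
a=cv2.resize(t[125:205,195:295],None,fx=4,fy=4,interpolation=cv2.INTER_CUBIC)
b=cv2.resize(s[165:245,170:270],None,fx=4,fy=4,interpolation=cv2.INTER_CUBIC)
cv2.imwrite('pics/crop0.png',np.hstack([a,b]))
B={'top':(195,125,295,205),'side':(170,165,270,245)}
for n,im in(('top',t),('side',s)):
    x0,y0,x1,y1=B[n]; h=cv2.cvtColor(im,cv2.COLOR_BGR2HSV)[y0:y1,x0:x1]
    for c,lo,hi in(('green',(45,90,40),(85,255,255)),('blue',(95,110,40),(125,255,255)),('red',(172,120,60),(180,255,255)),('yellow',(22,150,120),(32,255,255)),('cream',(12,10,140),(35,110,255))):
        k=cv2.inRange(h,lo,hi); N,_,st,ce=cv2.connectedComponentsWithStats(k)
        print(n,c,[(st[i,4],(ce[i]+[x0,y0]).round(1).tolist()) for i in range(1,N) if st[i,4]>5])
        if c=='cream':
            q=max(cv2.findContours(k,0,2)[0],key=cv2.contourArea); r=cv2.approxPolyDP(cv2.convexHull(q),3,True)[:,0]+[x0,y0]
            print(r.tolist())
            if n=='top': print([onz('top',p,.075)[:2].round(3).tolist() for p in r])
E
```

```text
top green [(np.int32(37), [222.2, 163.8]), (np.int32(44), [267.0, 179.5])]
top blue [(np.int32(42), [271.9, 159.0]), (np.int32(34), [221.4, 167.9]), (np.int32(42), [247.2, 174.9])]
top red []
top yellow [(np.int32(36), [228.1, 136.0]), (np.int32(35), [223.1, 159.3])]
top cream [(np.int32(3081), [244.3, 165.7])]
[[215, 132], [285, 148], [273, 197], [203, 179]]
[[0.711, 0.141], [0.655, -0.107], [0.479, -0.065], [0.54, 0.178]]
side green [(np.int32(10), [248.5, 190.2]), (np.int32(19), [209.0, 201.8])]
side blue [(np.int32(10), [236.5, 182.2]), (np.int32(15), [233.9, 196.2]), (np.int32(22), [211.5, 204.5])]
side red []
side yellow [(np.int32(30), [195.8, 183.8])]
side cream [(np.int32(62), [202.2, 166.3]), (np.int32(59), [171.8, 176.8]), (np.int32(2816), [224.9, 203.0])]
[[266, 177], [263, 208], [206, 232], [181, 209], [181, 196], [194, 188], [258, 172]]
```

View pics/crop0.png

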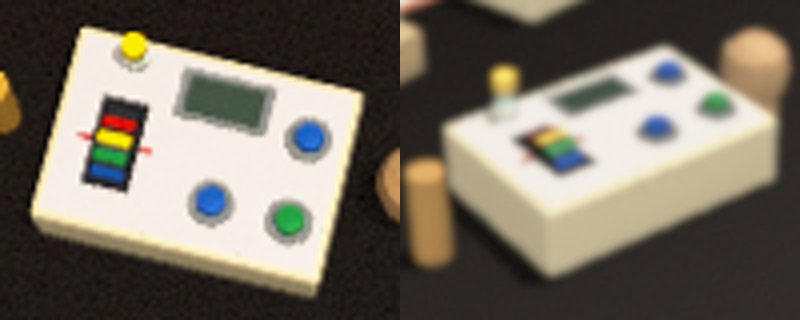

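The crop shows yellow between the pointers (the pointer midpoint is about (223.5,160.8) in the top view). Green is next on the robot side, so the wheel is at -0.393 and needs about +0.393, one detent away from the robot. Now the console pose.

Run:
```python
from h import *
K={'start':((267,179.5),(248.5,190.2),(-.042,-.092)),'a':((247.2,174.9),(233.9,196.2),(-.042,-.022)),'b':((271.9,159.0),(236.5,182.2),(.034,-.092))}
L=[];W=[]
for n,(t,s,l) in K.items():
    p,g=tri(t,s); q=onz('top',t,.089); print(n,p.round(4),'gap',round(g,4),'onplane',q.round(4)); L.append(l);W.append(q[:2])
for n,t,s in(('wheel green',(222.2,163.8),(209,201.8)),('wheel blue',(221.4,167.9),(211.5,204.5)),('vial cap',(228.1,136),(195.8,183.8))):
    p,g=tri(t,s); print(n,p.round(4),g.round(4))
# corners of top face (crop px /4 + offset): far-left, far-right; near edge from side view
for c in((215.5,132),(285,148.5)): print(onz('top',c,.075).round(4))
L=np.array(L);W=np.array(W)
H=np.linalg.svd((L-L.mean(0)).T@(W-W.mean(0))); R=(H[0]@H[2]).T; t=W.mean(0)-R@L.mean(0)
print('yaw',np.degrees(np.arctan2(R[1,0],R[0,0])),'origin',t,'resid mm',((L@R.T+t-W)*1e3).round(1).tolist())
for n,l in(('crown',(-.01,.072)),('start',(-.042,-.092)),('corner FL',(.09,.13)),('FR',(.09,-.13))): print(n,(R@l+t).round(4))
print('crown px',proj('top',[*(R@[-.01,.072]+t),.091]),proj('side',[*(R@[-.01,.072]+t),.091]))
print('crown from pointers',onz('top',(223.6,160.8),.076).round(4), 'reach',np.hypot(*(R@[-.01,.072]+t)))
print('tool',cv2.Rodrigues(ctrl.get_state()['tool_rot'])[0].round(4))
```

```text
start [ 0.5397 -0.0432  0.0806] gap 0.0013 onplane [ 0.5372 -0.0432  0.089 ]
a [0.5549 0.0253 0.0804] gap 0.0004 onplane [0.5526 0.0252 0.089 ]
b [ 0.6135 -0.0601  0.0812] gap 0.0016 onplane [ 0.6105 -0.06    0.089 ]
wheel green [0.5947 0.1138 0.0823] 0.0043
wheel blue [0.5807 0.1163 0.0779] 0.0034
vial cap [0.6829 0.0923 0.1155] 0.0008
[0.711  0.1395 0.075 ]
[ 0.6536 -0.1072  0.075 ]
yaw -13.015643035047605 origin [0.5984783  0.03713916] resid mm [[-0.3, 0.1], [-0.0, -0.0], [0.4, -0.1]]
crown [0.605  0.1095]
start [ 0.5368 -0.043 ]
corner FL [0.7154 0.1435]
FR [ 0.6569 -0.1098]
crown px [222.97764067 159.75425046] [208.22185484 198.46028866]
crown from pointers [0.6055 0.1084 0.076 ] reach 0.6147884792813438
tool [[ 9.680e-01  2.511e-01 -5.000e-04]
 [ 2.511e-01 -9.680e-01  1.600e-03]
 [-1.000e-04 -1.700e-03 -1.000e+00]]
```
Triangulated height is ~8 mm low (blob includes key sides & slightly mid-level; 0.081 vs expected 0.089; the visible dome). Side blobs partial... Force sensing will determine height anyway. Scatter in heights consistent 8mm low... Pixel in side ~3mm. Blob centroid of side view biased to lower sides. Fine. Position ±3 mm.

Check passed: the wheel/key fit residual is under 0.5 mm, the crown is at (0.605, 0.109) from both the keys and the pointers, and reach is 0.615 m. I'll move above the crown, 6 mm on the robot side, with fingers shut and the tool's y along the console's x.

```bash
echo '{"rows": [[0.1,-0.1,0,-0.3,0],[0.2,-0.2,0,-0.6,0],[0.3,-0.3,0,-0.9,0],[0.4,-0.4,0,-1.09,0],[0.5,-0.5,0,-1.09,0],[0.608,-0.606,0.02,-1.09,0],[0.608,-0.606,0.02,-1.09,0],[0.608,-0.606,0.02,-1.09,0],[0.608,-0.606,0.02,-1.09,0],[0.608,-0.606,0.02,-1.09,0],[0.608,-0.606,0.02,-1.09,0],[0.608,-0.606,0.02,-1.09,0],[0.608,-0.606,0.02,-1.09,0],[0.608,-0.606,0.02,-1.09,0],[0.608,-0.606,0.02,-1.09,0],[0.608,-0.606,0.02,-1.09,0],[0.608,-0.606,0.02,-1.09,0],[0.608,-0.606,0.02,-1.09,0],[0.608,-0.606,0.02,-1.09,0],[0.608,-0.606,0.02,-1.09,0]]}' | python3 inch.py 20
```

Run:
```python
from h import *
s=ctrl.get_state(); print(s['time'],s['position'],s['joint_positions'].round(2),s['ft_force'])
R=cv2.Rodrigues(s['tool_rot'])[0]; print(R.round(4)); c=np.radians(-13.0); X=np.array([np.cos(c),np.sin(c),0])
print('tool shift to z .13:',R.T@(np.array([.605,.1093,.13])-.006*X-s['position']),'Xc in tool',R.T@X)
```

```text
time: 2.1
position: [0.5991, 0.1085, 0.1757]
tool_rot: [2.459, 1.954, -0.003]
ft_force: [-0.6, 0.1, 1.7]
grip_width: 0.003
grip_force: 0.0
2.1 [0.59906231 0.1085301  0.17567719] [ 0.45  0.35 -0.83  1.56  0.27  1.35 -0.65] [-0.55060634  0.06449726  1.71018177]
[[ 0.226   0.9741 -0.0013]
 [ 0.9741 -0.226  -0.0014]
 [-0.0017 -0.001  -1.    ]]
tool shift to z .13: [ 0.00216169 -0.00034609  0.045674  ] Xc in tool [ 1.05997822e-03  9.99998977e-01 -9.60801979e-04]
```

```bash
echo '{"rows": [[0.002,0,0.04,0,0],[0.002,0,0.074,0,0],[0.002,0,0.076,0,0],[0.002,0,0.076,0,0]]}' | python3 inch.py
python3 - <<'E'
from h import *
for n in('top','side'):
    im=ctrl.get_image(n)[:,:,::-1]; x,y=proj(n,[.6,.1,.1]).astype(int); c=im[y-40:y+40,x-50:x+50]
    globals()[n]=cv2.resize(c,None,fx=4,fy=4,interpolation=cv2.INTER_CUBIC)
cv2.imwrite('pics/c1.png',np.hstack([top,side]))
print(ctrl.get_state()['ft_force'],ctrl.get_state()['position'])
E
```

```text
time: 2.5
position: [0.5997, 0.1097, 0.1005]
tool_rot: [2.461, 1.952, -0.002]
ft_force: [-0.4, 0.7, 1.1]
grip_width: 0.008
grip_force: 0.0
[0.16912042 0.38899664 1.02570089] [0.60130713 0.11118426 0.10245937]
```

View pics/c1.png

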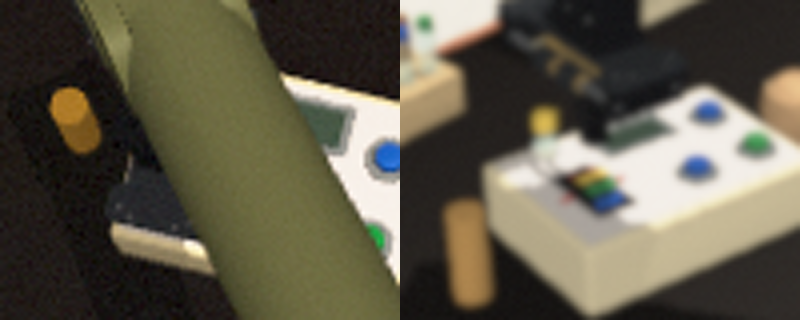

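The side crop seems to show the fingertip at about (597,138), above and beyond the wheel at (592,185). I'll zoom in with projected marks to check this before touching anything.

Run:
```python
from h import *
s=ctrl.get_state(); P=s['position']; print(P,s['ft_force'].round(2))
im=ctrl.get_image('side')[:,:,::-1].copy(); o=np.array([183,165])
a=cv2.resize(im[165:225,183:243],None,fx=9,fy=9,interpolation=cv2.INTER_CUBIC)
Rt=cv2.Rodrigues(s['tool_rot'])[0]
for p,c in((P,(0,0,255)),(P-.05*Rt[:,2],(0,128,255)),([.605,.1093,.091],(255,0,255)),([.605,.1093,.075],(255,255,0)),([.5368,-.043,.089],(0,0,255))):
    q=((proj('side',p)-o+.5)*9).astype(int); print(q); cv2.circle(a,tuple(int(v) for v in q),4,c,1)
cv2.imwrite('pics/c2.png',a)
```

```text
[0.60130713 0.11118426 0.10245937] [0.17 0.39 1.03]
[234 286]
[229 177]
[231 305]
[233 338]
[600 217]
```

View pics/c2.png

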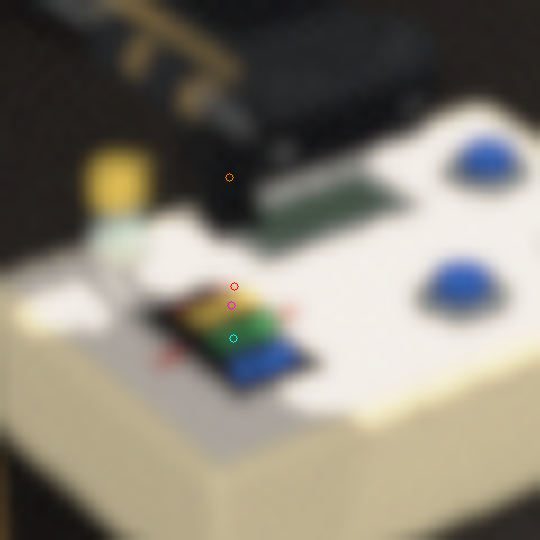

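The tip appears at about (225,230), roughly 6 px above the projected TCP at (234,286), while the crown and pointers project correctly. I'll compare the gripper body's outline with the predicted box in both views.

Run:
```python
from h import *
s=ctrl.get_state(); P=s['position']; Rt=cv2.Rodrigues(s['tool_rot'])[0]
out=[]
for n,(x0,y0) in(('side',(160,110)),('top',(175,110))):
    im=ctrl.get_image(n)[:,:,::-1]; a=cv2.resize(im[y0:y0+110,x0:x0+90],None,fx=4.4,fy=4.4,interpolation=cv2.INTER_CUBIC)
    a=np.clip(a.astype(float)*1.6+20,0,255).astype(np.uint8)
    pts=[(P+Rt@np.array([sx*.0375,sy*.095,-.07]),(0,255,255)) for sx in(-1,1) for sy in(-1,1)]+[(P+Rt@np.array([sx*.0095,sy*.015,z]),(0,0,255)) for sx in(-1,1) for sy in(-1,1) for z in(0,-.05)]
    for p,c in pts: cv2.circle(a,tuple(int(v) for v in (proj(n,p)-[x0,y0]+.5)*4.4),3,c,-1)
    out.append(a); print(n,cam(n)[3].round(3))
cv2.imwrite('pics/c3.png',np.hstack(out))
```

```text
side [-0.225  0.933  0.823]
top [0.242 0.014 1.36 ]
```

View pics/c3.png

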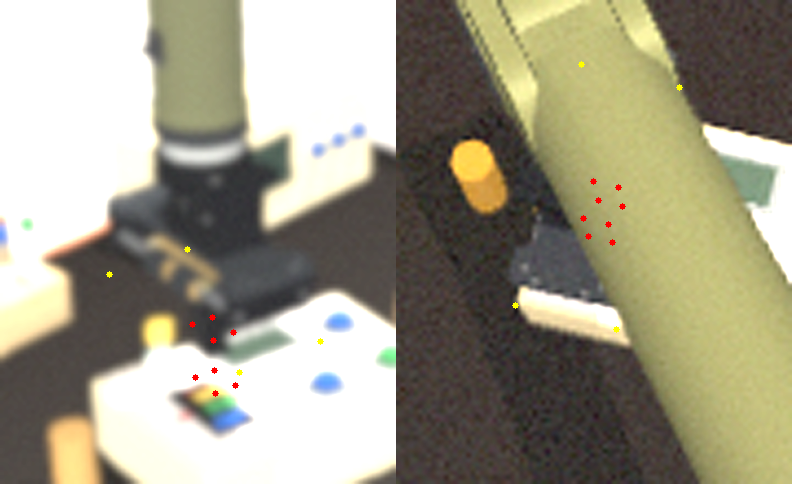

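Both views agree laterally: the body corner is at x≈515 as predicted. The tip looks about 20-25 mm higher than it should, so I'll descend by feel in small steps that stop on force.

```bash
cat > ok.py <<'E'
import sys
from h import *
s=ctrl.get_state(); print(round(s['time'],2),s['position'].round(4),s['ft_force'].round(1))
sys.exit(int(s['ft_force'][2]-1.2>float(sys.argv[1])))
E
q(){ python3 ok.py 2.5; }
echo '{"rows": [[0,0,0.004,0,0],[0,0,0.004,0,0]]}' | python3 inch.py >/dev/null && q && echo '{"rows": [[0,0,0.002,0,0],[0,0,0.002,0,0]]}' | python3 inch.py >/dev/null && q && echo '{"rows": [[0,0,0.002,0,0],[0,0,0.002,0,0]]}' | python3 inch.py >/dev/null && q && echo '{"rows": [[0,0,0.002,0,0],[0,0,0.002,0,0]]}' | python3 inch.py >/dev/null && q && echo '{"rows": [[0,0,0.002,0,0],[0,0,0.002,0,0]]}' | python3 inch.py >/dev/null && q
```

```text
2.95 [0.5999 0.1119 0.0962] [-0.4 -0.6  0.2]
3.15 [0.5998 0.112  0.0939] [-0.   0.4  1.2]
3.35 [0.5998 0.112  0.0918] [-0.1  0.3 -0.6]
3.55 [0.5998 0.1119 0.0899] [-0.5  0.5 -0.7]
3.75 [0.5998 0.1119 0.0879] [ 0.3 -0.5 -0.7]
```

There's no contact at 0.088, below the stated crown height of 0.091, which confirms that the tip is above the stated TCP. Continuing guarded.

```bash
q(){ python3 ok.py 1.8; }
echo '{"rows": [[0,0,0.002,0,0],[0,0,0.002,0,0]]}' | python3 inch.py >/dev/null && q && echo '{"rows": [[0,0,0.002,0,0],[0,0,0.002,0,0]]}' | python3 inch.py >/dev/null && q && echo '{"rows": [[0,0,0.002,0,0],[0,0,0.002,0,0]]}' | python3 inch.py >/dev/null && q && echo '{"rows": [[0,0,0.002,0,0],[0,0,0.002,0,0]]}' | python3 inch.py >/dev/null && q && echo '{"rows": [[0,0,0.002,0,0],[0,0,0.002,0,0]]}' | python3 inch.py >/dev/null && q
python3 - <<'E'
from h import *
im=ctrl.get_image('side')[:,:,::-1]
cv2.imwrite('pics/c4.png',cv2.resize(im[165:225,183:243],None,fx=9,fy=9,interpolation=cv2.INTER_CUBIC))
E
```

```text
3.95 [0.5998 0.1119 0.0859] [-0.3 -0.4 -0.2]
4.15 [0.5998 0.1119 0.0839] [-0.9  0.3 -0.1]
4.35 [0.5998 0.1119 0.0819] [0.1 0.5 1.1]
4.55 [0.5998 0.1119 0.0799] [ 0.3 -0.7  0.6]
4.75 [0.5998 0.1119 0.0779] [0.2 0.9 0.1]
```

View pics/c4.png

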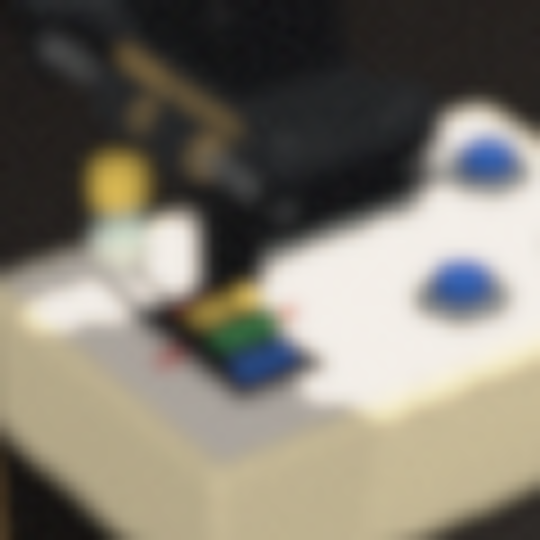

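The tip has come down to about y=285, just above the yellow stripe at (235,295), and there's still no contact. A tip about 25 mm above the reading would touch at a reading of about 0.066. Continuing guarded.

```bash
q(){ python3 ok.py 1.5; }
echo '{"rows": [[0,0,0.002,0,0],[0,0,0.002,0,0]]}' | python3 inch.py >/dev/null && q && echo '{"rows": [[0,0,0.0015,0,0],[0,0,0.0015,0,0]]}' | python3 inch.py >/dev/null && q && echo '{"rows": [[0,0,0.0015,0,0],[0,0,0.0015,0,0]]}' | python3 inch.py >/dev/null && q && echo '{"rows": [[0,0,0.0015,0,0],[0,0,0.0015,0,0]]}' | python3 inch.py >/dev/null && q && echo '{"rows": [[0,0,0.0015,0,0],[0,0,0.0015,0,0]]}' | python3 inch.py >/dev/null && q && echo '{"rows": [[0,0,0.0015,0,0],[0,0,0.0015,0,0]]}' | python3 inch.py >/dev/null && q && echo '{"rows": [[0,0,0.0015,0,0],[0,0,0.0015,0,0]]}' | python3 inch.py >/dev/null && q
```

```text
5.0 [0.5998 0.1119 0.0759] [-0.4  0.4  0.5]
5.2 [0.5999 0.1119 0.0745] [ 0.9 -0.   0.2]
5.4 [0.5999 0.1119 0.073 ] [ 0.2 -0.4  0. ]
5.6 [0.5998 0.1119 0.0715] [-0.5 -0.4 -0.2]
5.8 [0.5998 0.1119 0.07  ] [ 0.5 -0.1 -0.2]
6.0 [0.5999 0.1119 0.0685] [0.  0.4 0.2]
6.2 [0.5999 0.112  0.067 ] [-0.5 -0.3  0.1]
```

```bash
q(){ python3 ok.py 1.2; }
echo '{"rows": [[0,0,0.001,0,0],[0,0,0.001,0,0]]}' | python3 inch.py >/dev/null && q && echo '{"rows": [[0,0,0.001,0,0],[0,0,0.001,0,0]]}' | python3 inch.py >/dev/null && q && echo '{"rows": [[0,0,0.001,0,0],[0,0,0.001,0,0]]}' | python3 inch.py >/dev/null && q && echo '{"rows": [[0,0,0.001,0,0],[0,0,0.001,0,0]]}' | python3 inch.py >/dev/null && q && echo '{"rows": [[0,0,0.001,0,0],[0,0,0.001,0,0]]}' | python3 inch.py >/dev/null && q && echo '{"rows": [[0,0,0.001,0,0],[0,0,0.001,0,0]]}' | python3 inch.py >/dev/null && q && echo '{"rows": [[0,0,0.001,0,0],[0,0,0.001,0,0]]}' | python3 inch.py >/dev/null && q
python3 - <<'E'
from h import *
im=ctrl.get_image('side')[:,:,::-1]
cv2.imwrite('pics/c5.png',cv2.resize(im[165:225,183:243],None,fx=9,fy=9,interpolation=cv2.INTER_CUBIC))
E
```

```text
6.4 [0.5999 0.112  0.0661] [ 0.5  0.4 -0.1]
6.6 [0.6    0.112  0.0652] [-0.5 -0.9 -0.4]
6.8 [0.6004 0.1119 0.0651] [-0.6 -0.7  4.5]
```

View pics/c5.png

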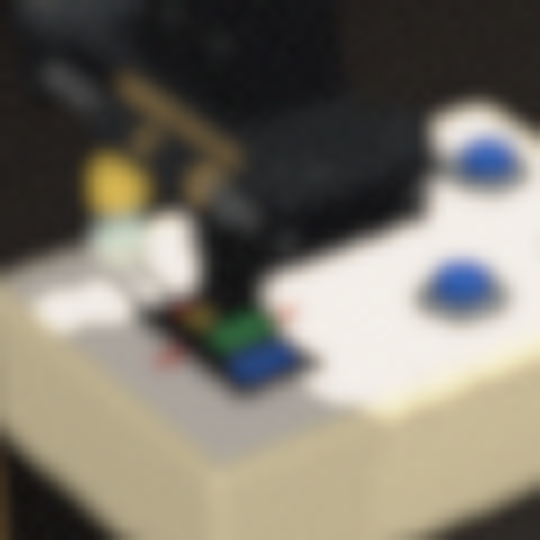

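Contact is at a reading of 0.065, about 4.5 N, with the fingertip on the yellow stripe. I'll press about 1 mm more, then roll along tool +y (console +x).

```bash
echo '{"rows": [[0,0,0.001,0,0],[0,0,0.001,0,0]]}' | python3 inch.py && python3 ok.py 14 && echo '{"rows": [[0,0.002,0,0,0],[0,0.004,0,0,0],[0,0.006,0,0,0]]}' | python3 inch.py && python3 ok.py 14
```

```text
time: 7.05
position: [0.6011, 0.1118, 0.065]
tool_rot: [2.457, 1.954, 0.002]
ft_force: [-2.3, -1.8, 9.3]
grip_width: 0.002
grip_force: 4.7
7.05 [0.6011 0.1118 0.065 ] [-2.3 -1.8  9.3]
time: 7.35
position: [0.6074, 0.1104, 0.0651]
tool_rot: [2.457, 1.954, 0.003]
ft_force: [-0.5, -0.7, 8.5]
grip_width: 0.006
grip_force: 4.3
7.35 [0.6074 0.1104 0.0651] [-0.5 -0.7  8.5]
```

```bash
echo '{"rows": [[0,0.002,0,0,0],[0,0.004,0,0,0],[0,0.006,0,0,0],[0,0.007,0,0,0]]}' | python3 inch.py && python3 ok.py 14
python3 - <<'E'
from h import *
im=ctrl.get_image('side')[:,:,::-1]
cv2.imwrite('pics/c6.png',cv2.resize(im[165:225,183:243],None,fx=9,fy=9,interpolation=cv2.INTER_CUBIC))
E
```

```text
time: 7.75
position: [0.6147, 0.1087, 0.0647]
tool_rot: [2.457, 1.953, 0.005]
ft_force: [1.8, -0.7, 4.7]
grip_width: 0.007
grip_force: 2.6
7.75 [0.6147 0.1087 0.0647] [ 1.8 -0.7  4.7]
```

View pics/c6.png

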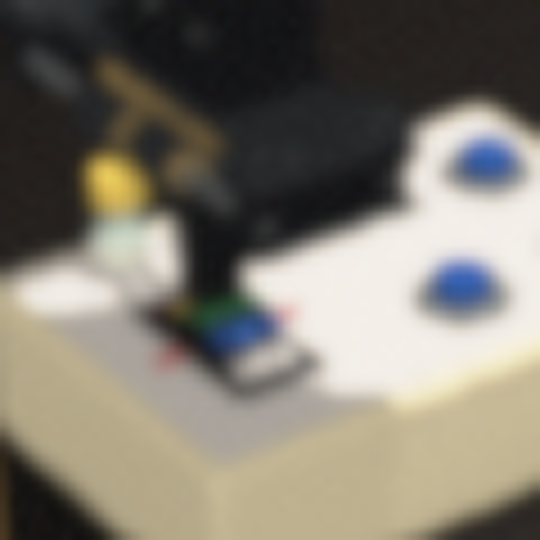

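The stripes advanced: green is now near the crown at (220,305), followed by blue (240,330) and white (270,355). The force has turned forward, so the wheel is past the crest. I'll lift and check the stripe positions numerically.

```bash
echo '{"rows": [[0,0,-0.01,0,0],[0,0,-0.03,0,0],[0,0,-0.04,0,0],[0,0,-0.04,0,0],[0,0,-0.04,0,0]]}' | python3 inch.py
python3 - <<'E'
from h import *
ctrl.get_image('side'); im=ctrl.get_image('side')[:,:,::-1].copy(); x0,y0,x1,y1=195,185,225,215
h=cv2.cvtColor(im,cv2.COLOR_BGR2HSV)[y0:y1,x0:x1]
for c,lo,hi in(('yellow',(15,100,60),(35,255,255)),('green',(45,90,40),(85,255,255)),('blue',(95,110,40),(125,255,255))):
    m=cv2.inRange(h,lo,hi); M=cv2.moments(m,True); print(c,M['m00'],M['m10']/max(M['m00'],1)+x0,M['m01']/max(M['m00'],1)+y0)
s=ctrl.get_state(); P=s['position']; R=cv2.Rodrigues(s['tool_rot'])[0]; print(s['time'],P,s['ft_force'].round(1))
print('to start key xy (tool):',R.T@(np.array([.537,-.043,P[2]])-P))
E
```

```text
time: 8.3
position: [0.6124, 0.109, 0.103]
tool_rot: [2.459, 1.956, -0.001]
ft_force: [-0.5, -0.1, -0.4]
grip_width: 0.005
grip_force: 0.0
yellow 18.0 197.66666666666666 186.66666666666666
green 9.0 206.11111111111111 199.55555555555554
blue 20.0 208.7 201.3
8.4 [0.61195833 0.1087946  0.10223939] [-0.8  0.1  0.3]
to start key xy (tool): [-0.16476927 -0.0388768   0.00018394]
```

Blue now sits where green sat before (208.7,201.3 against 209,201.8), so green is clicked in on top and the finger is off the wheel. Next I'll move over the start key and down to just above it (contact expected at a reading of about 0.063).

```bash
echo '{"rows": [[-0.05,-0.012,0,0,0],[-0.1,-0.024,0,0,0],[-0.15,-0.036,0,0,0],[-0.165,-0.039,0,0,0],[-0.165,-0.039,0.02,0,0],[-0.165,-0.039,0.032,0,0],[-0.165,-0.039,0.032,0,0],[-0.165,-0.039,0.032,0,0]]}' | python3 inch.py && python3 ok.py 1.5
python3 - <<'E'
from h import *
o=[]
for n,p in(('side',[.54,-.04,.1]),('top',[.54,-.04,.1])):
    im=ctrl.get_image(n)[:,:,::-1]; x,y=proj(n,p).astype(int); o.append(cv2.resize(im[y-30:y+30,x-30:x+30],None,fx=6.6,fy=6.6,interpolation=cv2.INTER_CUBIC))
cv2.imwrite('pics/c7.png',np.hstack(o))
E
```

```text
time: 9.2
position: [0.5374, -0.0417, 0.0709]
tool_rot: [-2.456, -1.957, 0.0]
ft_force: [-0.1, -0.5, 0.4]
grip_width: 0.006
grip_force: 0.0
9.2 [ 0.5374 -0.0417  0.0709] [-0.1 -0.5  0.4]
```

View pics/c7.png

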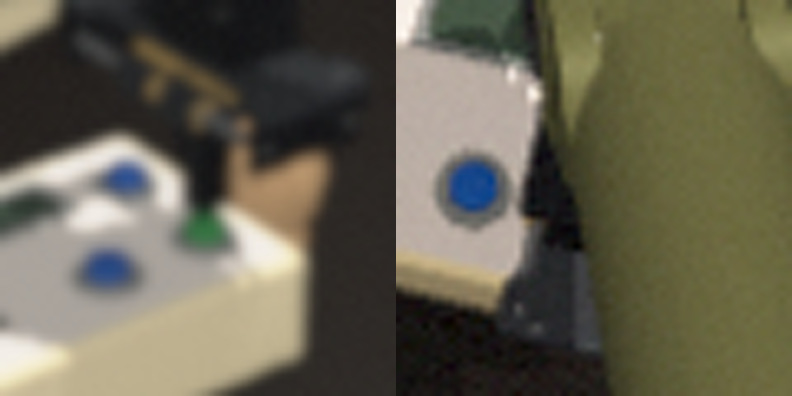

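The fingertip (205,200) is right above the green key (205,232) in the side crop, and the blue keys are clear. Pressing by feel.

```bash
q(){ python3 ok.py 7; }
echo '{"rows": [[0,0,0.004,0,0],[0,0,0.008,0,0],[0,0,0.008,0,0]]}' | python3 inch.py >/dev/null && q && echo '{"rows": [[0,0,0.002,0,0],[0,0,0.002,0,0]]}' | python3 inch.py >/dev/null && q && echo '{"rows": [[0,0,0.002,0,0],[0,0,0.002,0,0]]}' | python3 inch.py >/dev/null && q && echo '{"rows": [[0,0,0.0015,0,0],[0,0,0.0015,0,0]]}' | python3 inch.py >/dev/null && q && echo '{"rows": [[0,0,0.0015,0,0],[0,0,0.0015,0,0]]}' | python3 inch.py >/dev/null && q && echo '{"rows": [[0,0,0.001,0,0],[0,0,0.001,0,0]]}' | python3 inch.py >/dev/null && q && echo '{"rows": [[0,0,0.001,0,0],[0,0,0.001,0,0]]}' | python3 inch.py >/dev/null && q && echo '{"rows": [[0,0,0.001,0,0],[0,0,0.001,0,0]]}' | python3 inch.py >/dev/null && q
```

```text
9.6 [ 0.5376 -0.0427  0.063 ] [-0.4  1.3  0.1]
9.8 [ 0.5377 -0.0427  0.0613] [-0.1  0.   3. ]
10.0 [ 0.5377 -0.0427  0.0593] [0.1 1.6 3.8]
10.2 [ 0.5377 -0.0428  0.0579] [-0.9  1.4  4.3]
10.4 [ 0.5378 -0.0428  0.0571] [-3.1  1.8  9.1]
```

The key bottomed: 6 mm of travel, with the force jumping to 9 N. I'll hold with a little more press, then lift clear.

```bash
echo '{"rows": [[0,0,0.001,0,0],[0,0,0.001,0,0],[0,0,0.001,0,0]]}' | python3 inch.py && echo '{"rows": [[0,0,-0.01,0,0],[0,0,-0.04,0,0],[0,0,-0.08,0,0],[0,0,-0.12,0,0],[0,0,-0.12,0,0]]}' | python3 inch.py  && echo '{"rows": [[-0.05,0,0,0,0],[-0.1,0,0,0,0],[-0.15,0,0,0,0],[-0.2,0,0,0,0],[-0.25,0,0,0,0],[-0.3,0,0,0,0],[-0.35,0,0,0,0],[-0.35,0,0,0,0],[-0.35,0,0,0,0]]}' | python3 inch.py
python3 - <<'E'
from h import *
im={n:ctrl.get_image(n)[:,:,::-1].copy() for n in('side','top')}
for n,(x0,y0,x1,y1) in(('top',(195,125,295,205)),('side',(170,165,270,245))):
    h=cv2.cvtColor(im[n],cv2.COLOR_BGR2HSV)[y0:y1,x0:x1]
    for c,lo,hi in(('green',(45,90,40),(85,255,255)),('blue',(95,110,40),(125,255,255)),('yellow',(22,150,120),(32,255,255))):
        N,_,st,ce=cv2.connectedComponentsWithStats(cv2.inRange(h,lo,hi)); print(n,c,[(int(st[i,4]),(ce[i]+[x0,y0]).round(1).tolist()) for i in range(1,N) if st[i,4]>5])
old=cv2.imread('pics/side0.png'); d=(cv2.absdiff(old,im['side']).max(2)>60).astype(np.uint8)
N,_,st,ce=cv2.connectedComponentsWithStats(d); print([(st[i].tolist()) for i in range(1,N) if st[i,4]>12])
E
```

```text
time: 10.7
position: [0.5378, -0.0428, 0.0569]
tool_rot: [2.458, 1.955, -0.001]
ft_force: [-4.0, 1.1, 16.5]
grip_width: 0.008
grip_force: 7.8
time: 11.2
position: [0.5409, -0.0433, 0.1804]
tool_rot: [2.453, 1.95, 0.008]
ft_force: [-0.3, -0.9, 0.5]
grip_width: 0.003
grip_force: 0.0
time: 12.1
position: [0.4571, -0.3853, 0.1736]
tool_rot: [-2.461, -1.949, 0.0]
ft_force: [0.1, 0.5, -0.2]
grip_width: 0.003
grip_force: 0.0
top green [(35, [223.3, 159.2]), (44, [267.0, 179.5])]
top blue [(42, [271.9, 158.9]), (36, [222.2, 163.9]), (42, [247.2, 174.9])]
top yellow [(36, [228.1, 136.0]), (26, [224.3, 155.5])]
side green [(10, [248.5, 190.2]), (10, [206.3, 199.4])]
side blue [(10, [236.5, 182.2]), (14, [233.9, 196.1]), (21, [208.5, 201.3])]
side yellow [(29, [195.6, 183.9])]
[[388, 0, 43, 76, 1575], [366, 18, 23, 34, 551], [296, 24, 68, 106, 3029], [466, 26, 10, 20, 76], [399, 78, 10, 34, 180], [441, 96, 10, 20, 123], [313, 123, 10, 17, 104], [435, 130, 5, 13, 17], [389, 138, 6, 20, 45], [204, 197, 12, 11, 72]]
```

The green stripe is now at (223.3,159.2), exactly where yellow was. The keys, console and vial haven't moved, and the green key is up. Handing in.

```bash
python3 -c "
from bench import ctrl
print(ctrl.close_job())"
```

```text
the job is handed in; nothing more can be done
None
```

I rolled the wheel one detent to green, pressed the start key fully down and let it come up, and handed the job in with about 12 of 43 s used; in the pictures the console, keys and vial had not moved, but no verdict came back.

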